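Seat the sleeve on its hidden stop and bring the seam under the laser nozzle

TASK

Set up this sleeve for welding: push it along its V-blocks into the blue hood until it is fully home against the stop hidden inside, feeling for the stop gently because it is only held by friction and must not be knocked back. Slide the carriage by its black handle so that the groove around the sleeve sits right under the tip of the laser nozzle, with the sleeve still lying in the V-blocks, home against its stop. Do not knock the laser head, leave the hammer, tape measure and spare sleeve alone, and let go.

Things in the scene. Friction and masses are not known exactly. Their poses are not given: they have to be found in the camera images.
- bed: Fixed slide bed, 110 x 410 mm, 30 mm high. Origin on the table under the sleeve's line. Its y axis is the slide direction, +y towards the hood end; its -x side, with the carriage handle, faces the robot; z up. It reaches from y = -150 to +260 mm.
- carriage (a joint): Carriage position on the bed (m, 0 to 0.15), growing along the bed's +y. Aluminium plate 100 x 300 mm, top 42 mm above the table, carrying the hood, handle and two V-blocks (at joint 0: bed y -48 to -28 and +45 to +72 mm; tops 74 mm above the table). Drags with about 18 N, stays where left. Starts near 0; with the sleeve home it has at least 15 mm to go in +y, within its travel.
- handle (a point): Point to grip in the carriage's upright black handle, 75 mm above the table, 12 mm below the handle's top: a block 36 mm wide across the slide, 18 mm thick along the slide, 45 mm tall above the carriage plate. Pinch it from above, fingers closing along the slide direction.
- hood_mouth (a point): Centre of the hood's open mouth, on the sleeve's axis, 84 mm above the table; moves with the carriage. The blue hood is closed on top, sides and far end: 80 mm wide, 95 mm long in +y, top 118 mm above the table. The untouched stop plunger is hidden inside, 25 to 60 mm past the mouth: it differs every time.
- plunger (a joint): Brass plunger on the front of the hidden stop (m): 0 untouched, 0.006 pushed fully in along +y (sleeve home). A light spring (under 1 N) brings it out again if the sleeve backs away; the sleeve's own friction is enough to hold it in.
- stop_block (a joint): How far the hidden stop has been knocked back from its setting (m), 0 at the start. Held by friction: once the plunger is fully in, it resists with roughly 8 N on top of the sleeve's sliding friction; pushed harder, it slips back along +y and stays there.
- sleeve: Steel sleeve with closed flat ends, 44 mm diameter, 190 mm long, about 0.45 kg, lying in the V-blocks along the bed's y, axis 84 mm above the table. Origin on its axis at the middle of the groove (a ring 8 mm wide, 4 mm deep); y axis along it. Head end (to the hood) at y = +85 mm, tail end at -105 mm, free to push against. Slides with about 1 to 4 N. Starts 10 to 85 mm short of the plunger.
- laser_head: Fixed laser head: round column behind (+x side of) the bed, 275 mm tall, with a white arm 215 to 255 mm above the table reaching over the sleeve's line and a copper nozzle hanging from it. Origin on the table under the column; the nozzle is at x = -110, y = -60 mm of the head.
- nozzle_tip (a point): Tip of the copper nozzle, pointing straight down over the sleeve's line, 128 mm above the table (22 mm above the top of the sleeve). The nozzle widens from 8 mm diameter near the tip to 36 mm at 50 mm above it.
- hammer: Bystander: hammer with red handle, 260 mm, lying on the table. Origin under its middle.
- tape: Bystander: yellow tape measure, 75 x 40 x 65 mm. Origin under its middle.
- spare: Bystander: short spare steel sleeve, 44 mm diameter, 100 mm tall, standing upright. Origin at its foot.
There are look-alikes about, which are no part of the job. Leave any pink, purple or yellow look-alike of the sleeve alone.

How it is judged:
By the outcome, as a careful person would: the job done as asked, in the order asked, and still so for the second after the job is handed in, with the robot touching nothing.
It also fails if it takes over 64 s, if anything falls off the work surface, if the arm or the gripper's body presses on something with over 40 N, if the wrist force passes 120 N, or if a joint passes its speed limit or range.

ROBOT

A 6-joint arm with a two-finger parallel gripper is mounted at the origin on the work surface. World frame = base frame: x ahead of the robot, y to its left, z up, the work surface at z = 0. Lengths are in mm, angles in rad, forces in N, time in s.
With the tool pointing down it reaches from about 400 to 925 mm from the base axis. Payload 3.4 kg.
Tool frame: the origin (TCP) lies midway between the tips of the shut fingers; the grasp point (between the pads) lies 19 mm behind it; y points along the fingers, x is the direction in which the jaws open and shut, and the axes are right-handed (so a half turn about y gives the same grasp; the last joint's range is limited). The gripper opens to 85 mm and grips with 20 to 120 N. Pads are 22 mm wide; open, the fingers measure 114 mm over their backs; the gripper's body (76 mm by 85 mm) begins 54 mm behind the grasp point. The pads swing forward as they close: fully open they stand 13 mm farther back than shut.
Start: joints at [-1.393, 0.307, 1.506, -0, 1.328, -0.073], TCP at [143.235, -556.88, 231.305] pointing down, gripper open.
Joint ranges: [-3.12, 3.12], [-1.05, 2.28], [0.14, 2.33], [-1.42, 4.57], [0.1, 2.73], [-2.68, 2.68]. Speed limits (rad/s): [2.57, 2.57, 3.14, 3.14, 3.14, 3.14].

INTERFACE

Orientations are given as a unit quaternion [x, y, z, w].
In Python, from workcell import bot gives the robot as it stands.
- The arm moves only by the tool carry_out, never from a script. Its argument "increments" is a list of rows, each a list of 3 entries, a list of its own where there are three numbers: the shift along the world's x, y, z in m, then the turn, a rotation vector about the world's x, y, z in degrees, then the closure, from 0 (fully open) to 1 (shut). In form: [[[x, y, z], [rx, ry, rz], jaw], ...]. A call has 1 to 10 rows; each row is the pose to reach, as a shift and turn from the pose measured when the call began; what a row does not reach only later rows make up. A row lasts 1/8 s, in which the tool goes at most 62.5 mm and 10.7 degrees, less where a joint would pass 70% of its speed; a pose out of reach is approached as far as the arm can. A call with a gripper value outside its range is refused whole. The fingers move at their own pace and stop on an object; "force" is the grip in N (left out, the last holds). Time passes only in rows, so rows that repeat a pose let the fingers close. It gives the time, the measured TCP pose, the force and the opening at its end, in the units of the state.
- bot.observe(): the state, without advancing time (a new reading comes with each control period).
- bot.read_camera(name): name is "side" or "top"; returns a dict with "img" (400x640x3 uint8, red, green, blue), "fx", "fy", "cx", "cy" (pixels), "R" (3x3) and "t" (3): a world point X has camera coordinates R X + t. Camera axes: x right, y down, z forward; pixel columns grow to the right and rows downward; lengths in mm; the calibration is good to about 2 mm. A picture is of the moment at which its call begins. There is no depth.
- bot.finish_job(): hands the job in, once; it reports no verdict.
Trained networks look in a picture, given as the dict that the camera call returned (one of the last four; its "shot" number tells which), for a name from the list of things; names that differ only in an ending like _2 or _b are one class to them, and where a whole thing is asked for, a point or a joint stands for the part that bears it (a point fixed in the world has none). Each returns a list of dicts, best first, with "score" (0 to 1); they miss things now and then, are a little off and sometimes report something else, mostly with a low value. They report only what shows in the picture. A call takes as long as a camera call. They do not tell look-alikes from the thing itself.
- bot.regions_of(query, picture): "pixels" (400x640 bool, what is visible of it).
- bot.tip_of(query, picture): "location" ([x, y, z] in mm, in the coordinates of the camera as it stood for that picture, good to about 4 mm: a listed point, or the origin of a listed thing).
The state is a dict: "t": time; "joint_pos": joint angles; "qd": joint speeds; "joint_efforts": joint torques, N m; "tool_pos": TCP position; "tcp_rot": TCP orientation; "contact_force": force on the tool from outside, world axes, zero at the start; "moment": the same for the moment, N m; "grip_width": finger opening in mm.
Only numpy, scipy, OpenCV 4.12 (cv2) and the standard library are available. Lean on these libraries where they do the work, as an engineer would, in place of code of your own. Each camera call takes 0.05 s, during which the arm holds its last target. There are 200 camera calls.

## Working session

There is one attempt and no reset: what is moved stays moved. The work goes in short steps, Python scripts to look and compute and a tool call to move; the robot and the scene stay as the last step left them, time stands still between calls to the robot, and variables do not carry over. Pictures are saved under pics/ and viewed, about 8 in all and at most 12, crops included, and the job is handed in when it is done.

Besides the shell and the picture viewer there is one more tool, called after ">>>" by a JSON object that holds its "op" and its "data", one argument or row to a line. carry_out: Moves the arm, as the interface text tells. Its arguments: {"type":"object","properties":{"increments":{"type":"array"},"force":{"type":"number"}},"required":["increments"]}

```bash
mkdir -p pics; cat > h.py <<'E'
from workcell import bot
import numpy as np, cv2
def w(p,X): return np.array(p["R"]).T@(np.array(X)-np.array(p["t"]))
def px(p,X):
    c=np.array(p["R"])@np.array(X)+np.array(p["t"]); return [p["fx"]*c[0]/c[2]+p["cx"],p["fy"]*c[1]/c[2]+p["cy"]]
def onplane(p,uv,axis,val):
    R=np.array(p["R"]);o=-R.T@np.array(p["t"]);d=R.T@np.array([(uv[0]-p["cx"])/p["fx"],(uv[1]-p["cy"])/p["fy"],1])
    return o+d*(val-o[axis])/d[axis]
def save(p,n,crop=None,s=1):
    i=p["img"][...,::-1]
    if crop: i=i[crop[1]:crop[3],crop[0]:crop[2]]
    cv2.imwrite("pics/"+n,cv2.resize(i,None,fx=s,fy=s,interpolation=cv2.INTER_CUBIC))
E
python3 - <<'E'
from h import *
print(bot.observe())
ims=[]
for n in("top","side"):
    p=bot.read_camera(n); save(p,n+"0.png",s=1.25)
    print(n,p["fx"],-np.array(p["R"]).T@np.array(p["t"]))
    for q in("bed","handle","hood_mouth","sleeve","laser_head","nozzle_tip","hammer","tape","spare"):
        for d in bot.tip_of(q,p)[:3]: print(q,round(d["score"],2),w(p,d["location"]).round(1),np.round(px(p,w(p,d["location"]))))
E
```

```text
{'t': 0.0, 'joint_pos': array([-1.39249728e+00,  3.07572481e-01,  1.50768407e+00, -2.12958743e-05,
        1.32838832e+00, -7.34927396e-02]), 'qd': array([-0.00090637,  0.00048896, -0.00132695,  0.0007501 , -0.00127307,
        0.00064438]), 'joint_efforts': array([-3.06772439e-03, -4.57564294e+01, -2.51918453e+01, -7.43164637e-04,
        1.34084668e-02,  7.40125103e-06]), 'tool_pos': array([ 143.10350558, -556.1842534 ,  230.37730325]), 'tcp_rot': array([-0.55834535,  0.43380344, -0.43271522,  0.55930545]), 'contact_force': array([ 0.32228373, -0.2692927 , -0.7215634 ]), 'moment': array([-0.06002067,  0.03814796,  0.00692599]), 'grip_width': 85.44436892871845}
top 504.34010433938056 [ 218.12304281  -23.40232628 1543.42183737]
bed 0.82 [598.6  -2.1   5.2] [324. 179.]
handle 0.68 [514.6  -2.9  79.3] [322. 200.]
hood_mouth 0.73 [591.7  87.5  89.4] [293. 173.]
sleeve 0.93 [591.6   1.7  87.8] [322. 174.]
sleeve 0.93 [ 746.5 -262.7   21.5] [408. 136.]
sleeve 0.68 [215.3 280.   23.8] [222. 298.]
laser_head 0.83 [704.8 181.5   1.8] [268. 144.]
laser_head 0.37 [5.937e+02 4.000e-01 8.620e+01
[... 210 characters left out ...]
807974095 [244.86240743 683.89975028 825.79396645]
bed 0.97 [596.5  -5.3   3.4] [289. 217.]
bed 0.7 [ 382.4 -409.3   -3. ] [398. 153.]
handle 0.57 [507.3  -0.8  77.5] [318. 208.]
hood_mouth 0.81 [596.7  86.5  85.6] [272. 220.]
hood_mouth 0.69 [ 635.9 -410.7   -2.6] [326. 136.]
sleeve 0.94 [212.4 277.   22.9] [403. 356.]
sleeve 0.91 [ 753.2 -266.3   19.9] [278. 147.]
sleeve 0.85 [596.    1.   85.2] [286. 198.]
laser_head 0.69 [703.2 179.   -0.8] [221. 256.]
nozzle_tip 0.86 [597.  115.1 125.6] [265. 216.]
hammer 0.56 [ 382.9 -408.3   -2. ] [398. 153.]
tape 0.78 [4.071e+02 3.658e+02 2.000e-01] [298. 366.]
spare 0.89 [ 637.  -412.6   -1.3] [326. 136.]
spare 0.5 [ 381.6 -410.3   -3.6] [398. 153.]
```

View pics/top0.png

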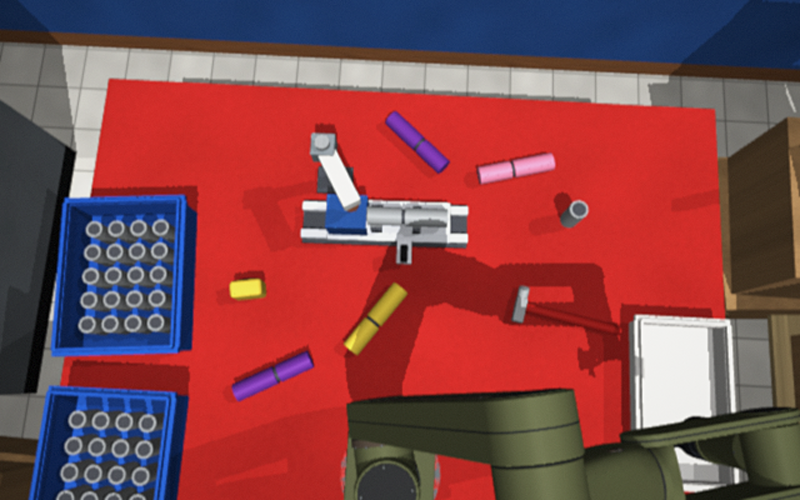

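View pics/side0.png

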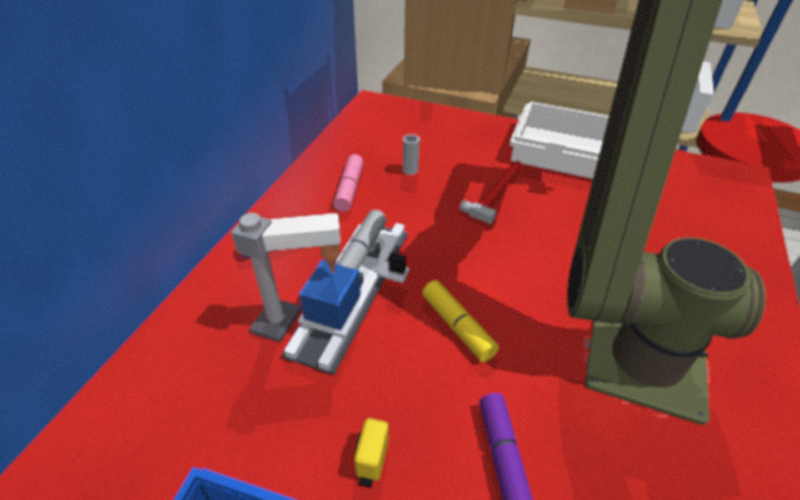

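Bed lies along world y (yaw near 0), sleeve groove is at about (594, 1), nozzle about (594, 118), and the handle at (510, -2). In the top view the sleeve's groove is at pixel (322,174), the hood at about (278,170) and the handle at (322,198). The pink, purple and yellow sleeves are decoys.

```bash
python3 - <<'E'
from h import *
from scipy.spatial.transform import Rotation as Ro
s=bot.observe(); R=Ro.from_quat(s["tcp_rot"]); print("tool axes cols\n",R.as_matrix().round(3))
for yaw in(0,):
  for sg in(1,-1):
    T=np.column_stack([[0,sg,0],[0,0,-1],np.cross([0,sg,0],[0,0,-1])]); print(sg,(Ro.from_matrix(T)*R.inv()).as_rotvec(degrees=True).round(2))
for n in("top","side"):
    p=bot.read_camera(n)
    for q,z in(("sleeve",84),("bed",30),("handle",80),("carriage",42),("hood_mouth",118)):
        for d in bot.regions_of(q,p)[:2]:
            m=d["pixels"]; v,u=np.nonzero(m); P=np.array([onplane(p,(a,b),2,z)[:2] for a,b in zip(u,v)])
            c=P.mean(0); e,V=np.linalg.eigh(np.cov((P-c).T)); a=V[:,1]*np.sign(V[1,1]+1e-9); t=(P-c)@a
            print(n,q,round(d["score"],2),m.sum(),"c",c.round(1),"yaw",np.degrees(np.arctan2(-a[0],a[1])).round(2),"ends",(c+a*t.min()).round(),(c+a*t.max()).round())
E
```

```text
tool axes cols
 [[ 0.249 -0.     0.968]
 [-0.968 -0.     0.249]
 [ 0.    -1.    -0.   ]]
1 [  0.     0.   165.57]
-1 [  0.    -0.   -14.43]
top sleeve 0.91 959 c [351.4  52.9] yaw 53.93 ends [428.  -3.] [278. 107.]
top sleeve 0.73 893 c [ 382.7 -369.9] yaw -12.74 ends [ 350. -513.] [ 406. -268.]
top bed 0.87 3725 c [582.7  57.3] yaw -0.79 ends [ 580. -155.] [585. 251.]
top handle 0.68 2291 c [571.9  51.8] yaw -5.25 ends [ 557. -110.] [585. 191.]
top carriage 0.91 2500 c [583.1  53.8] yaw -5.73 ends [ 566. -114.] [598. 200.]
top hood_mouth 0.79 2577 c [566.9  49.1] yaw -3.46 ends [ 557. -109.] [575. 187.]
top hood_mouth 0.35 3738 c [561.8  52.7] yaw -0.96 ends [ 558. -149.] [565. 238.]
side sleeve 0.77 1262 c [341.6 109.2] yaw 52.99 ends [427.  45.] [270. 163.]
side sleeve 0.76 1889 c [215.4 311.4] yaw 27.37 ends [256. 233.] [181. 379.]
side bed 0.94 5411 c [584.5 101.5] yaw -4.39 ends [ 565. -156.] [597. 271.]
side handle 0.78 3566 c [569.7 101.5] yaw -14.85 ends [525. -69.] [602. 222.]
side carriage 0.84 3387 c [586.1  74. ] yaw -15.85 ends [ 536. -103.] [621. 198.]
side hood_mouth 0.7 3413 c [553.5 133.2] yaw -15.79 ends [508. -26.] [585. 244.]
```

>>> {"op": "carry_out", "data": {
  "increments": [
    [[0.02,0.018,0],[0,0,-1.5],1],
    [[0.065,0.059,0],[0,0,-3],1],
    [[0.11,0.1,0],[0,0,-4.5],1],
    [[0.16,0.145,0],[0,0,-6],1],
    [[0.21,0.19,0],[0,0,-7.5],1],
    [[0.26,0.235,0],[0,0,-9],1],
    [[0.31,0.28,0],[0,0,-10.5],1],
    [[0.36,0.325,0],[0,0,-12],1],
    [[0.41,0.371,0],[0,0,-14],1],
    [[0.449,0.4,0],[0,0,-15.2],1]
  ],
  "force": 40
}}

```text
t: 2.85
tool_pos: [581.6, -164.8, 231.5]
tcp_rot: [0.497, -0.503, 0.504, -0.496]
contact_force: [0.8, -1.0, 1.0]
grip_width: -0.5
```

>>> {"op": "carry_out", "data": {
  "increments": [
    [[0.011,0.0,-0.04],[0,0,0],1],
    [[0.011,0.005,-0.09],[0,0,0],1],
    [[0.011,0.01,-0.14],[0,0,0],1],
    [[0.011,0.014,-0.149],[0,0,0],1],
    [[0.011,0.014,-0.149],[0,0,0],1]
  ]
}}

```text
t: 3.48
tool_pos: [592.9, -150.7, 82.8]
tcp_rot: [0.497, -0.503, 0.503, -0.497]
contact_force: [0.6, -0.3, 0.1]
grip_width: -0.1
```

```bash
python3 - <<'E'
from h import *
s=bot.observe(); print(s["tool_pos"],s["contact_force"])
F=[]
ps={}
for n in("top","side"):
    p=bot.read_camera(n); ps[n]=p; F.append(bot.observe()["contact_force"])
    for q in("sleeve","nozzle_tip","hood_mouth","handle","bed"):
        for d in bot.tip_of(q,p)[:3]:
            X=w(p,d["location"])
            if 480<X[0]<640 and abs(X[1])<150: print(n,q,round(d["score"],2),X.round(1))
a=ps["top"]["img"][120:220,220:400][...,::-1]; b=ps["side"]["img"][140:300,180:360][...,::-1]
a=cv2.resize(a,None,fx=4,fy=4,interpolation=2); cv2.imwrite("pics/t1.png",a)
b=cv2.resize(b,None,fx=3.6,fy=3.6,interpolation=2); cv2.imwrite("pics/s1.png",b)
print(np.round(F,2))
E
```

```text
[ 592.91465751 -150.74532005   82.77234161] [ 0.61858948 -0.25542171  0.12170812]
top nozzle_tip 0.57 [591.4 121.9 127.1]
top hood_mouth 0.56 [592.8  89.3  88.4]
top bed 0.71 [593.9  -7.6   9.2]
side sleeve 0.8 [598.2   2.9  85.1]
side nozzle_tip 0.57 [594.4 117.7 125.3]
side hood_mouth 0.81 [596.3  85.3  84.7]
side handle 0.57 [510.   -5.8  75.6]
side bed 0.88 [598.3  -9.2   3.6]
[[-0.01 -0.05  0.56]
 [-0.81 -0.44 -0.27]]
```

View pics/t1.png

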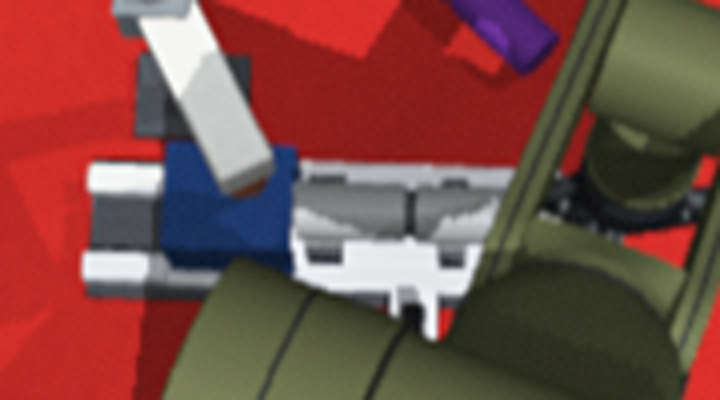

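View pics/s1.png

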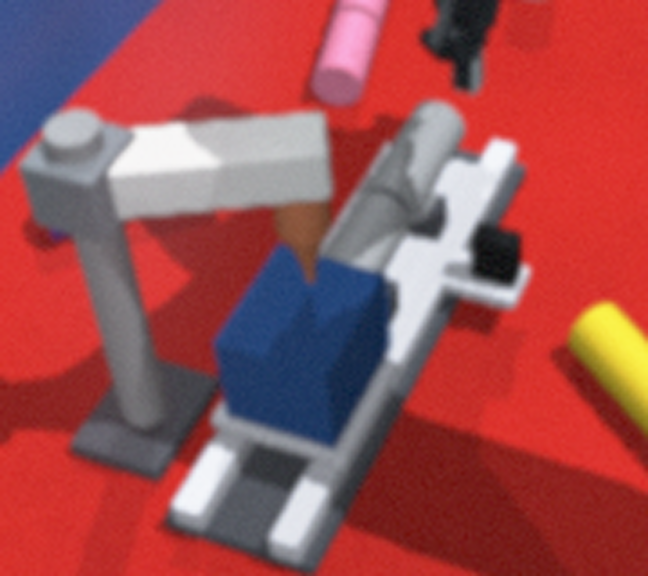

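>>> {"op": "carry_out", "data": {
  "increments": [
    [[0,0.01,0],[0,0,0],1],
    [[0,0.02,0],[0,0,0],1],
    [[0,0.025,0],[0,0,0],1],
    [[0,0.029,0],[0,0,0],1],
    [[0,0.033,0],[0,0,0],1],
    [[0.0,0.036,0],[0,0,0],1],
    [[0.0,0.039,0],[0,0,0],1],
    [[0.0,0.041,0],[0,0,0],1]
  ]
}}

```text
t: 5.08
tool_pos: [592.6, -110.0, 82.8]
tcp_rot: [0.496, -0.503, 0.504, -0.496]
contact_force: [-1.0, -2.0, 0.1]
grip_width: 0.0
```

```bash
python3 - <<'E'
from h import *
p=bot.read_camera("side"); s=bot.observe(); print(s["tool_pos"],s["contact_force"],s["t"])
save(p,"s2.png",(200,140,360,260),4)
print("nozzle",onplane(p,(266.1,217.8),2,128),onplane(p,(266.1,217.8),0,594))
print("groove was",onplane(p,(287.5,192.8),2,106), "top"); q=bot.read_camera("top"); print(onplane(q,(322.8,172.5),2,104))
for i in range(6): bot.read_camera("side"); print(bot.observe()["contact_force"].round(2),bot.observe()["tool_pos"].round(2))
E
```

```text
[ 592.62495087 -109.74719861   82.77380427] [-0.94424399 -2.09412878  0.74599453] 5.125
nozzle [591.90755359 120.19791778 128.        ] [594.         116.79917877 123.79277654]
groove was [591.17008639   2.6913154  106.        ] top
[5.92774157e+02 1.60756665e-01 1.04000000e+02]
[-0.05 -1.03 -0.07] [ 592.66 -109.76   82.77]
[-0.47 -0.43  0.53] [ 592.68 -109.77   82.79]
[-0.68 -1.15  0.14] [ 592.62 -109.78   82.76]
[-0.31 -0.63 -0.73] [ 592.63 -109.79   82.7 ]
[-0.85 -1.3   0.6 ] [ 592.69 -109.78   82.75]
[-0.01 -0.62  0.58] [ 592.66 -109.78   82.73]
```

View pics/s2.png

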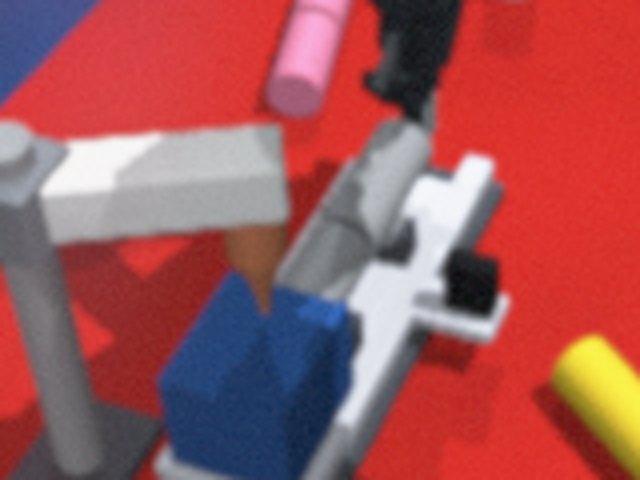

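>>> {"op": "carry_out", "data": {
  "increments": [
    [[0,0.002,0],[0,0,0],1],
    [[0,0.004,0],[0,0,0],1],
    [[0,0.006,0],[0,0,0],1],
    [[0,0.008,0],[0,0,0],1],
    [[0,0.0095,0],[0,0,0],1],
    [[0.0,0.0105,0],[0,0,0],1]
  ]
}}

```text
t: 6.22
tool_pos: [592.6, -99.1, 82.7]
tcp_rot: [0.496, -0.503, 0.504, -0.497]
contact_force: [-1.1, -2.4, 0.7]
grip_width: -0.1
```

>>> {"op": "carry_out", "data": {
  "increments": [
    [[0,0.0006,0],[0,0,0],1]
  ]
}}

```text
t: 6.35
tool_pos: [592.6, -98.5, 82.8]
tcp_rot: [0.496, -0.503, 0.504, -0.497]
contact_force: [-0.5, -1.8, 0.5]
grip_width: -0.2
```

>>> {"op": "carry_out", "data": {
  "increments": [
    [[0,0.0006,0],[0,0,0],1]
  ]
}}

```text
t: 6.48
tool_pos: [592.6, -97.9, 82.8]
tcp_rot: [0.496, -0.503, 0.504, -0.497]
contact_force: [-0.8, -1.7, 0.9]
grip_width: 0.2
```

>>> {"op": "carry_out", "data": {
  "increments": [
    [[0,0.0006,0],[0,0,0],1]
  ]
}}

```text
t: 6.6
tool_pos: [592.6, -97.3, 82.8]
tcp_rot: [0.496, -0.503, 0.504, -0.497]
contact_force: [-0.5, -1.5, 1.4]
grip_width: -0.1
```

>>> {"op": "carry_out", "data": {
  "increments": [
    [[0,0.0006,0],[0,0,0],1]
  ]
}}

```text
t: 6.72
tool_pos: [592.6, -96.7, 82.8]
tcp_rot: [0.496, -0.503, 0.504, -0.496]
contact_force: [-1.7, -1.7, 0.7]
grip_width: -0.1
```

>>> {"op": "carry_out", "data": {
  "increments": [
    [[0,0.0006,0],[0,0,0],1]
  ]
}}

```text
t: 6.85
tool_pos: [592.5, -96.1, 82.7]
tcp_rot: [0.496, -0.503, 0.504, -0.496]
contact_force: [-0.6, -1.6, 1.4]
grip_width: 0.0
```

>>> {"op": "carry_out", "data": {
  "increments": [
    [[0,0.0006,0],[0,0,0],1]
  ]
}}

```text
t: 6.98
tool_pos: [592.6, -95.5, 82.8]
tcp_rot: [0.496, -0.503, 0.504, -0.496]
contact_force: [-0.8, -2.6, 0.6]
grip_width: 0.1
```

>>> {"op": "carry_out", "data": {
  "increments": [
    [[0,0.0006,0],[0,0,0],1]
  ]
}}

```text
t: 7.1
tool_pos: [592.6, -94.8, 82.8]
tcp_rot: [0.496, -0.503, 0.504, -0.496]
contact_force: [0.0, -1.2, 1.8]
grip_width: 0.1
```

>>> {"op": "carry_out", "data": {
  "increments": [
    [[0,0.0006,0],[0,0,0],1]
  ]
}}

```text
t: 7.22
tool_pos: [592.6, -94.2, 82.8]
tcp_rot: [0.496, -0.503, 0.504, -0.496]
contact_force: [-0.7, -2.9, 1.2]
grip_width: 0.0
```

>>> {"op": "carry_out", "data": {
  "increments": [
    [[0,0.0006,0],[0,0,0],1]
  ]
}}

```text
t: 7.35
tool_pos: [592.5, -93.6, 82.8]
tcp_rot: [0.496, -0.503, 0.504, -0.496]
contact_force: [-0.1, -1.7, 1.0]
grip_width: -0.1
```

>>> {"op": "carry_out", "data": {
  "increments": [
    [[0,0.0006,0],[0,0,0],1]
  ]
}}

```text
t: 7.48
tool_pos: [592.6, -92.9, 82.8]
tcp_rot: [0.496, -0.503, 0.504, -0.496]
contact_force: [-1.3, -1.5, 0.8]
grip_width: 0.5
```

>>> {"op": "carry_out", "data": {
  "increments": [
    [[0,0.0006,0],[0,0,0],1]
  ]
}}

```text
t: 7.6
tool_pos: [592.5, -92.3, 82.8]
tcp_rot: [0.496, -0.503, 0.504, -0.496]
contact_force: [-1.8, -1.7, 1.4]
grip_width: 0.1
```

>>> {"op": "carry_out", "data": {
  "increments": [
    [[0,0.0006,0],[0,0,0],1]
  ]
}}

```text
t: 7.72
tool_pos: [592.5, -91.6, 82.8]
tcp_rot: [0.496, -0.503, 0.504, -0.496]
contact_force: [-0.9, -1.3, 0.5]
grip_width: -0.2
```

>>> {"op": "carry_out", "data": {
  "increments": [
    [[0,0.0004,0],[0,0,0],1]
  ]
}}

```text
t: 7.85
tool_pos: [592.5, -91.2, 82.8]
tcp_rot: [0.496, -0.503, 0.504, -0.496]
contact_force: [-0.8, -2.6, 1.0]
grip_width: -0.1
```

>>> {"op": "carry_out", "data": {
  "increments": [
    [[0,0.0004,0],[0,0,0],1]
  ]
}}

```text
t: 7.98
tool_pos: [592.5, -90.8, 82.8]
tcp_rot: [0.496, -0.503, 0.504, -0.496]
contact_force: [-1.0, -2.3, 0.1]
grip_width: -0.1
```

>>> {"op": "carry_out", "data": {
  "increments": [
    [[0,0.0004,0],[0,0,0],1]
  ]
}}

```text
t: 8.1
tool_pos: [592.5, -90.3, 82.8]
tcp_rot: [0.496, -0.503, 0.504, -0.496]
contact_force: [-0.5, -2.3, 0.9]
grip_width: 0.0
```

>>> {"op": "carry_out", "data": {
  "increments": [
    [[0,0.0004,0],[0,0,0],1]
  ]
}}

```text
t: 8.22
tool_pos: [592.5, -89.9, 82.8]
tcp_rot: [0.497, -0.503, 0.504, -0.496]
contact_force: [-1.4, -1.9, 0.3]
grip_width: 0.2
```

>>> {"op": "carry_out", "data": {
  "increments": [
    [[0,0.0004,0],[0,0,0],1]
  ]
}}

```text
t: 8.35
tool_pos: [592.5, -89.5, 82.8]
tcp_rot: [0.496, -0.503, 0.504, -0.496]
contact_force: [-1.2, -2.6, -0.1]
grip_width: 0.2
```

>>> {"op": "carry_out", "data": {
  "increments": [
    [[0,0.0004,0],[0,0,0],1]
  ]
}}

```text
t: 8.48
tool_pos: [592.5, -89.1, 82.8]
tcp_rot: [0.496, -0.503, 0.504, -0.496]
contact_force: [-1.3, -2.9, 1.5]
grip_width: -0.0
```

>>> {"op": "carry_out", "data": {
  "increments": [
    [[0,0.0004,0],[0,0,0],1]
  ]
}}

```text
t: 8.6
tool_pos: [592.5, -88.6, 82.8]
tcp_rot: [0.496, -0.503, 0.504, -0.496]
contact_force: [0.1, -2.1, 0.5]
grip_width: 0.0
```

>>> {"op": "carry_out", "data": {
  "increments": [
    [[0,0.0004,0],[0,0,0],1]
  ]
}}

```text
t: 8.72
tool_pos: [592.5, -88.2, 82.8]
tcp_rot: [0.496, -0.503, 0.504, -0.496]
contact_force: [-0.5, -1.7, 1.0]
grip_width: 0.2
```

>>> {"op": "carry_out", "data": {
  "increments": [
    [[0,0.0003,0],[0,0,0],1]
  ]
}}

```text
t: 8.85
tool_pos: [592.5, -87.9, 82.8]
tcp_rot: [0.496, -0.503, 0.504, -0.496]
contact_force: [-1.1, -1.3, 1.1]
grip_width: 0.0
```

>>> {"op": "carry_out", "data": {
  "increments": [
    [[0,0.0003,0],[0,0,0],1]
  ]
}}

```text
t: 8.98
tool_pos: [592.5, -87.5, 82.8]
tcp_rot: [0.496, -0.503, 0.504, -0.496]
contact_force: [-0.6, -1.7, 0.4]
grip_width: 0.1
```

>>> {"op": "carry_out", "data": {
  "increments": [
    [[0,0.0003,0],[0,0,0],1]
  ]
}}

```text
t: 9.1
tool_pos: [592.5, -87.2, 82.8]
tcp_rot: [0.496, -0.503, 0.504, -0.496]
contact_force: [-1.4, -1.6, 1.8]
grip_width: 0.3
```

>>> {"op": "carry_out", "data": {
  "increments": [
    [[0,0.0003,0],[0,0,0],1]
  ]
}}

```text
t: 9.22
tool_pos: [592.5, -86.9, 82.8]
tcp_rot: [0.496, -0.503, 0.504, -0.496]
contact_force: [-0.3, -2.0, 0.6]
grip_width: -0.1
```

>>> {"op": "carry_out", "data": {
  "increments": [
    [[0,0.0003,0],[0,0,0],1]
  ]
}}

```text
t: 9.35
tool_pos: [592.5, -86.6, 82.8]
tcp_rot: [0.497, -0.503, 0.504, -0.496]
contact_force: [-0.8, -2.3, 1.1]
grip_width: 0.0
```

>>> {"op": "carry_out", "data": {
  "increments": [
    [[0,0.0003,0],[0,0,0],1]
  ]
}}

```text
t: 9.48
tool_pos: [592.5, -86.3, 82.8]
tcp_rot: [0.496, -0.503, 0.504, -0.496]
contact_force: [-0.8, -3.7, 1.7]
grip_width: -0.0
```

>>> {"op": "carry_out", "data": {
  "increments": [
    [[0,0.0003,0],[0,0,0],1]
  ]
}}

```text
t: 9.6
tool_pos: [592.5, -86.0, 82.8]
tcp_rot: [0.497, -0.503, 0.504, -0.496]
contact_force: [-0.9, -1.8, 0.6]
grip_width: -0.2
```

>>> {"op": "carry_out", "data": {
  "increments": [
    [[0,0.0003,0],[0,0,0],1]
  ]
}}

```text
t: 9.72
tool_pos: [592.5, -85.6, 82.8]
tcp_rot: [0.496, -0.503, 0.504, -0.496]
contact_force: [-1.1, -3.0, 1.4]
grip_width: -0.0
```

>>> {"op": "carry_out", "data": {
  "increments": [
    [[0,0.0003,0],[0,0,0],1]
  ]
}}

```text
t: 9.85
tool_pos: [592.5, -85.3, 82.8]
tcp_rot: [0.496, -0.503, 0.504, -0.496]
contact_force: [-1.4, -1.7, 0.9]
grip_width: 0.2
```

>>> {"op": "carry_out", "data": {
  "increments": [
    [[0,0.0003,0],[0,0,0],1]
  ]
}}

```text
t: 9.98
tool_pos: [592.5, -85.0, 82.8]
tcp_rot: [0.496, -0.503, 0.504, -0.496]
contact_force: [-0.7, -2.1, 0.8]
grip_width: -0.0
```

>>> {"op": "carry_out", "data": {
  "increments": [
    [[0,0.0003,0],[0,0,0],1]
  ]
}}

```text
t: 10.1
tool_pos: [592.5, -84.6, 82.8]
tcp_rot: [0.496, -0.503, 0.504, -0.496]
contact_force: [-0.7, -2.6, 0.2]
grip_width: -0.1
```

>>> {"op": "carry_out", "data": {
  "increments": [
    [[0,0.0003,0],[0,0,0],1]
  ]
}}

```text
t: 10.22
tool_pos: [592.5, -84.4, 82.8]
tcp_rot: [0.497, -0.503, 0.504, -0.496]
contact_force: [-0.5, -1.6, 1.0]
grip_width: -0.1
```

>>> {"op": "carry_out", "data": {
  "increments": [
    [[0,0.0003,0],[0,0,0],1]
  ]
}}

```text
t: 10.35
tool_pos: [592.5, -84.0, 82.8]
tcp_rot: [0.496, -0.503, 0.504, -0.496]
contact_force: [-0.1, -2.6, 0.7]
grip_width: -0.4
```

>>> {"op": "carry_out", "data": {
  "increments": [
    [[0,0.0003,0],[0,0,0],1]
  ]
}}

```text
t: 10.48
tool_pos: [592.5, -83.7, 82.8]
tcp_rot: [0.496, -0.503, 0.504, -0.496]
contact_force: [-0.7, -1.4, 0.4]
grip_width: -0.2
```

>>> {"op": "carry_out", "data": {
  "increments": [
    [[0,0.0003,0],[0,0,0],1]
  ]
}}

```text
t: 10.6
tool_pos: [592.5, -83.4, 82.8]
tcp_rot: [0.497, -0.503, 0.504, -0.496]
contact_force: [-0.2, -2.4, 0.9]
grip_width: 0.1
```

```bash
cat > o.py <<'E'
from h import *
import sys
def pr():
    s=bot.observe(); print(round(s["t"],2),"y",round(s["tool_pos"][1],2),"F",s["contact_force"].round(2),"M",s["moment"].round(2),"eff",s["joint_efforts"].round(3))
pr()
for i in range(int(sys.argv[1]) if len(sys.argv)>1 else 0): bot.read_camera("side"); pr()
E
python3 o.py 3
```

```text
10.6 y -83.38 F [-0.18 -2.43  0.92] M [-0.29  0.14  0.  ] eff [ 1.2220e+00 -5.0745e+01 -1.9783e+01  6.4100e-01 -1.1800e-01  1.6000e-02]
10.65 y -83.32 F [-0.43 -2.17  0.54] M [-0.29  0.07  0.05] eff [ 1.1430e+00 -5.0792e+01 -1.9786e+01  5.9900e-01 -1.0200e-01  1.9000e-02]
10.7 y -83.34 F [-0.88 -1.22  0.13] M [-0.25  0.1   0.04] eff [ 1.1300e+00 -5.0832e+01 -1.9780e+01  5.7900e-01 -9.5000e-02  2.1000e-02]
10.75 y -83.34 F [-0.9  -1.36  1.2 ] M [-0.24  0.11 -0.01] eff [ 1.1150e+00 -5.0817e+01 -1.9793e+01  5.7100e-01 -1.0600e-01  1.9000e-02]
```

>>> {"op": "carry_out", "data": {
  "increments": [
    [[0,0.0003,0],[0,0,0],1]
  ]
}}

```text
t: 10.88
tool_pos: [592.5, -83.0, 82.8]
tcp_rot: [0.496, -0.503, 0.504, -0.496]
contact_force: [-1.1, -2.1, -0.1]
grip_width: 0.1
```

```bash
python3 o.py
```

```text
10.88 y -83.04 F [-1.09 -2.11 -0.13] M [-0.3   0.13 -0.  ] eff [ 1.2230e+00 -5.0741e+01 -1.9777e+01  6.4100e-01 -1.1500e-01  1.4000e-02]
```

>>> {"op": "carry_out", "data": {
  "increments": [
    [[0,0.0003,0],[0,0,0],1]
  ]
}}

```text
t: 11.0
tool_pos: [592.5, -82.7, 82.8]
tcp_rot: [0.496, -0.503, 0.504, -0.496]
contact_force: [-0.8, -1.5, 1.1]
grip_width: 0.1
```

```bash
python3 o.py
```

```text
11.0 y -82.73 F [-0.78 -1.51  1.11] M [-0.31  0.1   0.03] eff [ 1.2190e+00 -5.0742e+01 -1.9778e+01  6.3900e-01 -1.1500e-01  1.6000e-02]
```

>>> {"op": "carry_out", "data": {
  "increments": [
    [[0,0.0003,0],[0,0,0],1]
  ]
}}

```text
t: 11.12
tool_pos: [592.5, -82.5, 82.8]
tcp_rot: [0.496, -0.503, 0.504, -0.496]
contact_force: [-0.3, -2.6, 0.7]
grip_width: -0.2
```

```bash
python3 o.py 4
```

```text
11.12 y -82.45 F [-0.33 -2.57  0.68] M [-0.29  0.09  0.07] eff [ 1.2130e+00 -5.0744e+01 -1.9779e+01  6.3700e-01 -1.1400e-01  1.6000e-02]
11.18 y -82.4 F [-0.3  -1.86  1.41] M [-0.27  0.1   0.04] eff [ 1.1670e+00 -5.0741e+01 -1.9782e+01  6.1200e-01 -1.1200e-01  2.0000e-02]
11.22 y -82.41 F [-0.07 -1.14  1.29] M [-0.32  0.11 -0.04] eff [ 1.1530e+00 -5.0806e+01 -1.9783e+01  5.9100e-01 -1.0300e-01  2.2000e-02]
11.28 y -82.4 F [-0.43 -1.69  0.74] M [-0.34  0.13  0.04] eff [ 1.1410e+00 -5.0777e+01 -1.9785e+01  5.8500e-01 -1.1100e-01  2.0000e-02]
11.32 y -82.43 F [-1.13 -2.1   0.31] M [-0.24  0.08  0.02] eff [ 1.1190e+00 -5.0815e+01 -1.9789e+01  5.7400e-01 -1.0300e-01  1.9000e-02]
```

>>> {"op": "carry_out", "data": {
  "increments": [
    [[0,0.0003,0],[0,0,0],1],
    [[0,0.0006,0],[0,0,0],1],
    [[0,0.0009,0],[0,0,0],1],
    [[0,0.0012,0],[0,0,0],1],
    [[0,0.0015,0],[0,0,0],1],
    [[0,0.0018,0],[0,0,0],1],
    [[0,0.0021,0],[0,0,0],1]
  ]
}}

```text
t: 12.2
tool_pos: [592.5, -80.3, 82.8]
tcp_rot: [0.496, -0.503, 0.504, -0.496]
contact_force: [-0.9, -2.2, 0.7]
grip_width: -0.2
```

```bash
python3 o.py
```

```text
12.2 y -80.29 F [-0.85 -2.19  0.68] M [-0.34  0.1   0.04] eff [ 1.2120e+00 -5.0719e+01 -1.9777e+01  6.3600e-01 -1.1800e-01  1.6000e-02]
```

>>> {"op": "carry_out", "data": {
  "increments": [
    [[0,0.0003,0],[0,0,0],1],
    [[0,0.0006,0],[0,0,0],1],
    [[0,0.0009,0],[0,0,0],1],
    [[0,0.0012,0],[0,0,0],1],
    [[0,0.0015,0],[0,0,0],1],
    [[0,0.0018,0],[0,0,0],1],
    [[0,0.0021,0],[0,0,0],1]
  ]
}}

```text
t: 13.08
tool_pos: [592.5, -78.2, 82.8]
tcp_rot: [0.496, -0.503, 0.504, -0.496]
contact_force: [-1.1, -1.8, 1.4]
grip_width: 0.0
```

```bash
python3 o.py
```

```text
13.07 y -78.16 F [-1.07 -1.83  1.39] M [-0.37  0.12  0.  ] eff [ 1.2250e+00 -5.0670e+01 -1.9772e+01  6.4300e-01 -1.2500e-01  1.6000e-02]
```

>>> {"op": "carry_out", "data": {
  "increments": [
    [[0,0.0004,0],[0,0,0],1],
    [[0,0.0008,0],[0,0,0],1],
    [[0,0.0012,0],[0,0,0],1],
    [[0,0.0016,0],[0,0,0],1],
    [[0,0.0019,0],[0,0,0],1],
    [[0,0.0022,0],[0,0,0],1]
  ]
}}

```text
t: 13.82
tool_pos: [592.5, -75.9, 82.8]
tcp_rot: [0.496, -0.503, 0.504, -0.496]
contact_force: [-1.3, -1.9, 1.5]
grip_width: -0.0
```

```bash
python3 o.py
```

```text
13.82 y -75.93 F [-1.33 -1.85  1.55] M [-0.21  0.17 -0.02] eff [ 1.1970e+00 -5.0689e+01 -1.9764e+01  6.2900e-01 -1.1300e-01  1.6000e-02]
```

>>> {"op": "carry_out", "data": {
  "increments": [
    [[0,0.0004,0],[0,0,0],1],
    [[0,0.0008,0],[0,0,0],1],
    [[0,0.0012,0],[0,0,0],1],
    [[0,0.0016,0],[0,0,0],1],
    [[0,0.0019,0],[0,0,0],1],
    [[0,0.0022,0],[0,0,0],1]
  ]
}}

```text
t: 14.58
tool_pos: [592.5, -73.7, 82.8]
tcp_rot: [0.496, -0.503, 0.504, -0.496]
contact_force: [-1.5, -2.3, 0.2]
grip_width: -0.0
```

```bash
python3 o.py
```

```text
14.57 y -73.72 F [-1.5  -2.25  0.23] M [-0.31  0.16  0.02] eff [ 1.2210e+00 -5.0625e+01 -1.9766e+01  6.4100e-01 -1.2700e-01  1.6000e-02]
```

>>> {"op": "carry_out", "data": {
  "increments": [
    [[0,0.0004,0],[0,0,0],1],
    [[0,0.0008,0],[0,0,0],1],
    [[0,0.0012,0],[0,0,0],1],
    [[0,0.0016,0],[0,0,0],1],
    [[0,0.0019,0],[0,0,0],1],
    [[0,0.0022,0],[0,0,0],1]
  ]
}}

```text
t: 15.32
tool_pos: [592.5, -71.5, 82.8]
tcp_rot: [0.496, -0.503, 0.504, -0.496]
contact_force: [-0.8, -2.5, 0.7]
grip_width: -0.1
```

```bash
python3 o.py
```

```text
15.32 y -71.5 F [-0.77 -2.49  0.75] M [-0.34  0.11 -0.01] eff [ 1.2020e+00 -5.0640e+01 -1.9752e+01  6.2600e-01 -1.1300e-01  1.5000e-02]
```

>>> {"op": "carry_out", "data": {
  "increments": [
    [[0,0.0004,0],[0,0,0],1],
    [[0,0.0008,0],[0,0,0],1],
    [[0,0.0012,0],[0,0,0],1],
    [[0,0.0016,0],[0,0,0],1],
    [[0,0.0019,0],[0,0,0],1],
    [[0,0.0022,0],[0,0,0],1]
  ]
}}

```text
t: 16.08
tool_pos: [592.5, -69.3, 82.8]
tcp_rot: [0.496, -0.503, 0.504, -0.496]
contact_force: [-1.0, -2.6, 0.9]
grip_width: -0.0
```

```bash
python3 o.py
```

```text
16.07 y -69.28 F [-1.   -2.61  0.92] M [-0.27  0.15  0.01] eff [ 1.2140e+00 -5.0584e+01 -1.9759e+01  6.3700e-01 -1.2800e-01  1.6000e-02]
```

>>> {"op": "carry_out", "data": {
  "increments": [
    [[0,0.0004,0],[0,0,0],1],
    [[0,0.0008,0],[0,0,0],1],
    [[0,0.0012,0],[0,0,0],1],
    [[0,0.0016,0],[0,0,0],1],
    [[0,0.0019,0],[0,0,0],1],
    [[0,0.0022,0],[0,0,0],1]
  ]
}}

```text
t: 16.82
tool_pos: [592.5, -67.1, 82.8]
tcp_rot: [0.496, -0.503, 0.504, -0.496]
contact_force: [-0.3, -1.7, 1.3]
grip_width: -0.1
```

```bash
python3 o.py
```

```text
16.82 y -67.06 F [-0.28 -1.69  1.26] M [-0.31  0.16  0.03] eff [ 1.2180e+00 -5.0550e+01 -1.9759e+01  6.3900e-01 -1.3400e-01  1.6000e-02]
```

>>> {"op": "carry_out", "data": {
  "increments": [
    [[0,0.0004,0],[0,0,0],1],
    [[0,0.0008,0],[0,0,0],1],
    [[0,0.0012,0],[0,0,0],1],
    [[0,0.0016,0],[0,0,0],1],
    [[0,0.0019,0],[0,0,0],1],
    [[0,0.0022,0],[0,0,0],1]
  ]
}}

```text
t: 17.58
tool_pos: [592.5, -64.8, 82.8]
tcp_rot: [0.496, -0.503, 0.504, -0.496]
contact_force: [-0.4, -2.4, 1.4]
grip_width: 0.0
```

```bash
python3 o.py
```

```text
17.57 y -64.84 F [-0.43 -2.36  1.35] M [-0.31  0.07 -0.01] eff [ 1.1820e+00 -5.0578e+01 -1.9747e+01  6.2400e-01 -1.1800e-01  1.5000e-02]
```

>>> {"op": "carry_out", "data": {
  "increments": [
    [[0,0.0004,0],[0,0,0],1],
    [[0,0.0008,0],[0,0,0],1],
    [[0,0.0012,0],[0,0,0],1],
    [[0,0.0016,0],[0,0,0],1],
    [[0,0.0019,0],[0,0,0],1],
    [[0,0.0022,0],[0,0,0],1]
  ]
}}

```text
t: 18.32
tool_pos: [592.5, -62.6, 82.8]
tcp_rot: [0.497, -0.503, 0.504, -0.496]
contact_force: [-1.0, -1.6, 1.7]
grip_width: 0.1
```

```bash
python3 o.py
```

```text
18.32 y -62.64 F [-0.97 -1.62  1.71] M [-0.34  0.19 -0.02] eff [ 1.5160e+00 -5.0446e+01 -1.9770e+01  7.9500e-01 -1.6400e-01  2.0000e-02]
```

>>> {"op": "carry_out", "data": {
  "increments": [
    [[0,0.0004,0],[0,0,0],1],
    [[0,0.0008,0],[0,0,0],1],
    [[0,0.0012,0],[0,0,0],1],
    [[0,0.0016,0],[0,0,0],1],
    [[0,0.0019,0],[0,0,0],1],
    [[0,0.0022,0],[0,0,0],1]
  ]
}}

```text
t: 19.08
tool_pos: [592.4, -60.4, 82.8]
tcp_rot: [0.497, -0.503, 0.504, -0.496]
contact_force: [-0.5, -3.3, 1.0]
grip_width: -0.3
```

```bash
python3 o.py
```

```text
19.07 y -60.44 F [-0.54 -3.31  0.97] M [-0.41  0.11  0.04] eff [ 1.6340e+00 -5.0350e+01 -1.9787e+01  8.5700e-01 -2.0000e-01  2.3000e-02]
```

>>> {"op": "carry_out", "data": {
  "increments": [
    [[0,0.0003,0],[0,0,0],1],
    [[0,0.0006,0],[0,0,0],1],
    [[0,0.0009,0],[0,0,0],1],
    [[0,0.0012,0],[0,0,0],1]
  ]
}}

```text
t: 19.58
tool_pos: [592.5, -59.2, 82.8]
tcp_rot: [0.497, -0.503, 0.504, -0.496]
contact_force: [-0.9, -3.1, 1.5]
grip_width: -0.3
```

```bash
python3 o.py
```

```text
19.57 y -59.23 F [-0.92 -3.09  1.53] M [-0.38  0.12 -0.01] eff [ 1.6580e+00 -5.0357e+01 -1.9775e+01  8.7000e-01 -1.8900e-01  2.3000e-02]
```

>>> {"op": "carry_out", "data": {
  "increments": [
    [[0,0.0002,0],[0,0,0],1]
  ]
}}

```text
t: 19.7
tool_pos: [592.5, -59.0, 82.8]
tcp_rot: [0.497, -0.503, 0.504, -0.496]
contact_force: [-0.6, -3.2, 1.9]
grip_width: -0.4
```

```bash
python3 o.py
```

```text
19.7 y -59.01 F [-0.59 -3.2   1.95] M [-0.42  0.13 -0.01] eff [ 1.670e+00 -5.036e+01 -1.977e+01  8.720e-01 -1.850e-01  2.400e-02]
```

>>> {"op": "carry_out", "data": {
  "increments": [
    [[0,0.0002,0],[0,0,0],1]
  ]
}}

```text
t: 19.82
tool_pos: [592.4, -58.8, 82.8]
tcp_rot: [0.497, -0.503, 0.504, -0.496]
contact_force: [-1.0, -3.2, 1.9]
grip_width: -0.2
```

```bash
python3 o.py
```

```text
19.82 y -58.82 F [-0.98 -3.19  1.88] M [-0.43  0.14  0.05] eff [ 1.6760e+00 -5.0357e+01 -1.9771e+01  8.7500e-01 -1.8600e-01  2.4000e-02]
```

>>> {"op": "carry_out", "data": {
  "increments": [
    [[0,0.0001,0],[0,0,0],1]
  ]
}}

```text
t: 19.95
tool_pos: [592.4, -58.8, 82.8]
tcp_rot: [0.497, -0.503, 0.504, -0.496]
contact_force: [-0.6, -3.0, 1.0]
grip_width: -0.1
```

```bash
python3 o.py
```

```text
19.95 y -58.75 F [-0.62 -2.95  1.05] M [-0.45  0.18 -0.05] eff [ 1.7740e+00 -5.0348e+01 -1.9760e+01  9.2600e-01 -1.8200e-01  2.7000e-02]
```

>>> {"op": "carry_out", "data": {
  "increments": [
    [[0,0.0001,0],[0,0,0],1]
  ]
}}

```text
t: 20.08
tool_pos: [592.5, -58.7, 82.8]
tcp_rot: [0.497, -0.503, 0.504, -0.496]
contact_force: [-2.0, -3.6, 1.0]
grip_width: -0.0
```

```bash
python3 o.py
```

```text
20.07 y -58.73 F [-2.01 -3.62  0.97] M [-0.49  0.18  0.04] eff [ 1.9230e+00 -5.0352e+01 -1.9750e+01  9.9800e-01 -1.7600e-01  2.8000e-02]
```

>>> {"op": "carry_out", "data": {
  "increments": [
    [[0,0.0002,0],[0,0,0],1]
  ]
}}

```text
t: 20.2
tool_pos: [592.5, -58.7, 82.8]
tcp_rot: [0.497, -0.503, 0.504, -0.496]
contact_force: [-0.5, -3.6, 1.9]
grip_width: 0.1
```

```bash
python3 o.py
```

```text
20.2 y -58.67 F [-0.46 -3.56  1.88] M [-0.53  0.14  0.03] eff [ 2.1740e+00 -5.0351e+01 -1.9733e+01  1.1300e+00 -1.6600e-01  2.8000e-02]
```

>>> {"op": "carry_out", "data": {
  "increments": [
    [[0,0.0003,0],[0,0,0],1]
  ]
}}

```text
t: 20.32
tool_pos: [592.5, -58.7, 82.8]
tcp_rot: [0.497, -0.503, 0.504, -0.496]
contact_force: [-1.1, -4.7, 0.7]
grip_width: 0.2
```

```bash
python3 o.py 1
```

```text
20.32 y -58.65 F [-1.15 -4.74  0.74] M [-0.65  0.13  0.  ] eff [ 2.5060e+00 -5.0354e+01 -1.9708e+01  1.3010e+00 -1.5100e-01  2.9000e-02]
20.38 y -58.6 F [-1.24 -4.04  1.01] M [-0.62  0.14 -0.  ] eff [ 2.5210e+00 -5.0364e+01 -1.9708e+01  1.2960e+00 -1.4900e-01  3.4000e-02]
```

>>> {"op": "carry_out", "data": {
  "increments": [
    [[0,0.0004,0],[0,0,0],1]
  ]
}}

```text
t: 20.5
tool_pos: [592.4, -58.5, 82.8]
tcp_rot: [0.497, -0.503, 0.504, -0.496]
contact_force: [-1.7, -6.0, 2.1]
grip_width: 0.1
```

```bash
python3 o.py 1
```

```text
20.5 y -58.55 F [-1.69 -5.95  2.11] M [-0.72  0.18 -0.01] eff [ 2.9740e+00 -5.0360e+01 -1.9675e+01  1.5440e+00 -1.2900e-01  3.0000e-02]
20.55 y -58.54 F [-0.74 -4.87  0.77] M [-0.75  0.2  -0.01] eff [ 2.9580e+00 -5.0374e+01 -1.9677e+01  1.5180e+00 -1.2800e-01  3.7000e-02]
```

>>> {"op": "carry_out", "data": {
  "increments": [
    [[0,-0.003,0],[0,0,0],1],
    [[0,-0.018,0],[0,0,0],1],
    [[0,-0.036,0.01],[0,0,0],1],
    [[-0.01,-0.036,0.06],[0,0,0],0.6],
    [[-0.05,-0.01,0.08],[0,0,0],0.3],
    [[-0.08,0.03,0.08],[0,0,0],0],
    [[-0.082,0.055,0.08],[0,0,0],0],
    [[-0.082,0.055,0.08],[0,0,0],0]
  ]
}}

```text
t: 21.55
tool_pos: [510.5, -3.1, 163.9]
tcp_rot: [0.497, -0.502, 0.504, -0.497]
contact_force: [0.8, 0.4, 0.1]
grip_width: 85.2
```

```bash
python3 - <<'E'
from h import *
print(bot.observe()["tool_pos"],bot.observe()["grip_width"])
for n in("side","top","side"):
    p=bot.read_camera(n)
    if n=="side": sp=p
    for q in("sleeve","nozzle_tip","hood_mouth","handle"):
        for d in bot.tip_of(q,p)[:3]:
            X=w(p,d["location"])
            if 480<X[0]<640 and abs(X[1])<150: print(n,q,round(d["score"],2),X.round(1))
save(sp,"s3.png",(220,140,360,260),5.5)
E
```

```text
[510.45284454  -3.13016995 163.85418384] 85.15986677885864
side nozzle_tip 0.74 [597.1 117.3 124.1]
side hood_mouth 0.74 [594.7  86.2  83. ]
side handle 0.73 [511.3  -0.9  76.2]
top sleeve 0.61 [591.9  60.3  82.3]
top nozzle_tip 0.94 [593.5 120.8 130.4]
top hood_mouth 0.92 [592.9  90.9  84.5]
top handle 0.72 [512.5  -5.9  76.7]
side sleeve 0.65 [597.9  63.6  84.6]
side nozzle_tip 0.82 [596.1 116.1 125.9]
side hood_mouth 0.93 [594.7  85.6  81.5]
side hood_mouth 0.44 [594.2  -5.3   3.6]
side handle 0.7 [510.3  -2.9  78.1]
```

View pics/s3.png

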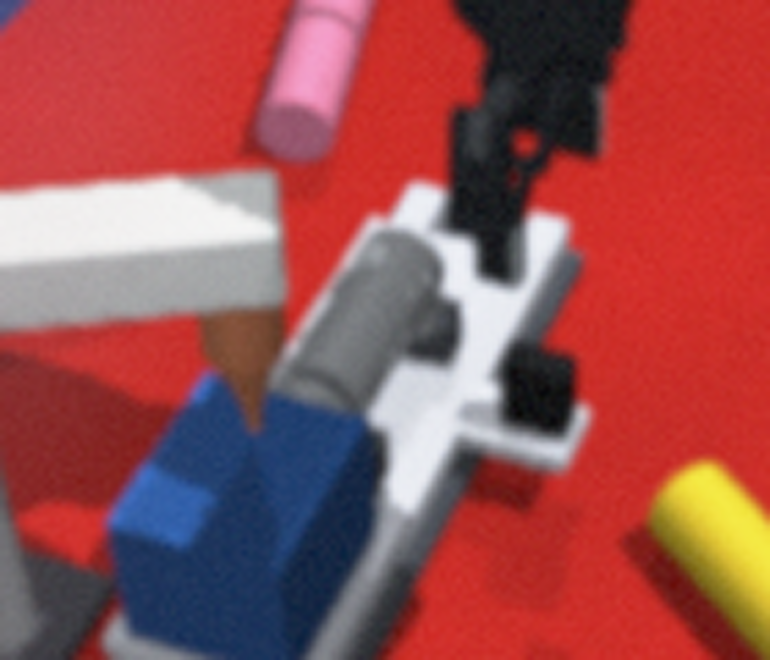

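>>> {"op": "carry_out", "data": {
  "increments": [
    [[0,0,-0.04],[0,0,0],0],
    [[0,0,-0.085],[0,0,0],0],
    [[0,0,-0.105],[0,0,0],0],
    [[0,0,-0.105],[0,0,0],0.3],
    [[0,0,-0.105],[0,0,0],0.5],
    [[0,0,-0.105],[0,0,0],0.6],
    [[0,0,-0.105],[0,0,0],0.7],
    [[0,0,-0.105],[0,0,0],0.8],
    [[0,0,-0.105],[0,0,0],0.9],
    [[0,0,-0.105],[0,0,0],1]
  ],
  "force": 25
}}

```text
t: 23.55
tool_pos: [511.1, -4.8, 58.8]
tcp_rot: [0.498, -0.501, 0.505, -0.496]
contact_force: [-0.1, -5.4, 6.5]
grip_width: 18.0
```

```bash
python3 o.py 1
```

```text
23.55 y -4.8 F [-0.12 -5.44  6.51] M [-0.69  0.19  0.38] eff [  2.227 -41.173 -15.585   1.557  -0.297   0.372]
23.6 y -4.81 F [-0.72 -5.21  6.22] M [-0.71  0.21  0.36] eff [  2.22  -41.172 -15.585   1.555  -0.297   0.373]
```

>>> {"op": "carry_out", "data": {
  "increments": [
    [[0,0.0015,0],[0,0,0],1],
    [[0,0.004,0],[0,0,0],1],
    [[0,0.007,0],[0,0,0],1],
    [[0,0.0115,0],[0,0,0],1],
    [[0,0.0165,0],[0,0,0],1],
    [[0,0.0215,0],[0,0,0],1],
    [[0,0.0265,0],[0,0,0],1],
    [[0.0005,0.0315,0],[0,0,0],1],
    [[0.0005,0.0355,0],[0,0,0],1],
    [[0.0005,0.038,0],[0,0,0],1]
  ],
  "force": 50
}}

```text
t: 24.85
tool_pos: [510.4, 29.0, 58.9]
tcp_rot: [0.501, -0.499, 0.505, -0.495]
contact_force: [-3.5, -18.5, 2.5]
grip_width: 17.3
```

>>> {"op": "carry_out", "data": {
  "increments": [
    [[0,0.002,0],[0,0,0],1],
    [[0,0.0045,0],[0,0,0],1],
    [[0,0.0065,0],[0,0,0],1],
    [[0,0.008,0],[0,0,0],1],
    [[0,0.009,0],[0,0,0],1],
    [[0,0.009,0],[0,0,0],1]
  ]
}}

```text
t: 25.6
tool_pos: [510.3, 34.0, 59.0]
tcp_rot: [0.503, -0.497, 0.506, -0.494]
contact_force: [-1.2, -17.7, -1.4]
grip_width: 17.4
```

```bash
python3 - <<'E'
from h import *
s=bot.observe();print(s["tool_pos"],s["contact_force"],s["t"])
for n in("side","top","side","top"):
    p=bot.read_camera(n)
    if n=="side": sp=p
    else: tp=p
    for q in("sleeve","nozzle_tip","hood_mouth"):
        for d in bot.tip_of(q,p)[:3]:
            X=w(p,d["location"])
            if 480<X[0]<640 and abs(X[1])<190: print(n,q,round(d["score"],2),X.round(1))
a=sp["img"][165:255,220:320][...,::-1]; b=tp["img"][130:220,230:330][...,::-1]
cv2.imwrite("pics/d4.png",np.hstack([cv2.resize(i,None,fx=4,fy=4,interpolation=2) for i in(a,b)]))
E
```

```text
[510.27874088  34.02410894  58.95615064] [ -1.18922665 -17.69764261  -1.3722618 ] 25.6
side sleeve 0.74 [594.9 104.6  84. ]
side nozzle_tip 0.69 [596.6 118.4 128.4]
side nozzle_tip 0.54 [ 5.945e+02 -8.000e+00 -2.000e-01]
side hood_mouth 0.82 [594.  125.   83.2]
top nozzle_tip 0.97 [590.4 122.2 131.9]
top hood_mouth 0.72 [594.  128.   87.5]
side nozzle_tip 0.91 [594.6 117.1 124. ]
side hood_mouth 0.61 [595.3 119.1 125.9]
side hood_mouth 0.57 [594.7 123.2  84.2]
top nozzle_tip 0.96 [592.  124.1 129.6]
top hood_mouth 0.95 [595.5 131.5  87.8]
```

View pics/d4.png

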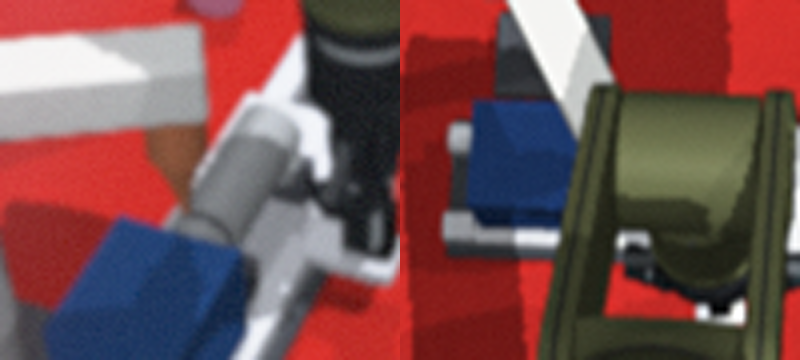

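>>> {"op": "carry_out", "data": {
  "increments": [
    [[0,0.002,0],[0,0,0],1],
    [[0,0.0045,0],[0,0,0],1],
    [[0,0.0075,0],[0,0,0],1],
    [[0,0.0105,0],[0,0,0],1],
    [[0,0.0135,0],[0,0,0],1],
    [[0,0.016,0],[0,0,0],1],
    [[0,0.018,0],[0,0,0],1],
    [[0,0.0195,0],[0,0,0],1],
    [[0,0.0205,0],[0,0,0],1],
    [[0,0.021,0],[0,0,0],1]
  ]
}}

```text
t: 27.65
tool_pos: [510.0, 50.9, 59.0]
tcp_rot: [0.505, -0.495, 0.507, -0.493]
contact_force: [0.3, -18.2, -0.3]
grip_width: 17.2
```

>>> {"op": "carry_out", "data": {
  "increments": [
    [[0,0,0],[0,0,0],1],
    [[0,0,0],[0,0,0],1]
  ]
}}

```text
t: 27.9
tool_pos: [510.0, 50.8, 59.1]
tcp_rot: [0.505, -0.495, 0.507, -0.493]
contact_force: [0.6, -2.3, -1.7]
grip_width: 17.1
```

>>> {"op": "carry_out", "data": {
  "increments": [
    [[0,0,0],[0,0,0],0.7],
    [[0,0,0],[0,0,0],0.4],
    [[0,0,0],[0,0,0],0],
    [[0,0,0],[0,0,0],0],
    [[0,0,0.03],[0,0,0],0],
    [[0,0,0.08],[0,0,0],0],
    [[-0.02,-0.03,0.12],[0,0,0],0],
    [[-0.05,-0.07,0.14],[0,0,0],0],
    [[-0.06,-0.11,0.15],[0,0,0],0],
    [[-0.07,-0.15,0.15],[0,0,0],0]
  ]
}}

```text
t: 29.15
tool_pos: [440.1, -100.4, 210.4]
tcp_rot: [0.505, -0.494, 0.507, -0.494]
contact_force: [0.7, -0.6, 0.1]
grip_width: 85.3
```

```bash
python3 - <<'E'
from h import *
s=bot.observe();print(s["tool_pos"],s["contact_force"],s["t"])
acc={}
im={"side":[],"top":[]}
for k in range(5):
  for n in("side","top"):
    p=bot.read_camera(n); im[n].append(p["img"].astype(float))
    for q in("sleeve","nozzle_tip","hood_mouth","handle"):
        for d in bot.tip_of(q,p)[:3]:
            X=w(p,d["location"])
            if 480<X[0]<640 and abs(X[1])<190: acc.setdefault((n,q),[]).append(X)
    if k==4: cv2.imwrite("avg_"+n+".png",np.mean(im[n],0)[...,::-1]); np.savez("cal_"+n,**{c:p[c] for c in("fx","fy","cx","cy","R","t")})
for k,v in acc.items(): print(k,len(v),np.median(v,0).round(1))
a=cv2.imread("avg_side.png")[180:245,235:315]; b=cv2.imread("avg_top.png")[145:200,250:330]
cv2.imwrite("pics/s5.png",cv2.resize(a,None,fx=8,fy=8,interpolation=2)); cv2.imwrite("pics/t5.png",cv2.resize(b,None,fx=8,fy=8,interpolation=2))
E
```

```text
[ 440.08238599 -100.38997914  210.41249487] [ 0.70611626 -0.61709476  0.11180317] 29.15
('side', 'sleeve') 3 [594.5 120.1  85.4]
('side', 'hood_mouth') 5 [593.1 141.9  84.8]
('side', 'handle') 7 [509.3  55.1  79. ]
('top', 'nozzle_tip') 6 [592.8 119.8 128.1]
('top', 'hood_mouth') 5 [592.3 143.6  89.5]
('top', 'handle') 4 [511.6  53.6  77.7]
('side', 'nozzle_tip') 4 [595.8 117.1 125.7]
('top', 'sleeve') 2 [590.7 119.   84. ][ WARN:0@31.999] global loadsave.cpp:1063 imwrite_ Unsupported depth image for selected encoder is fallbacked to CV_8U.
```

View pics/s5.png

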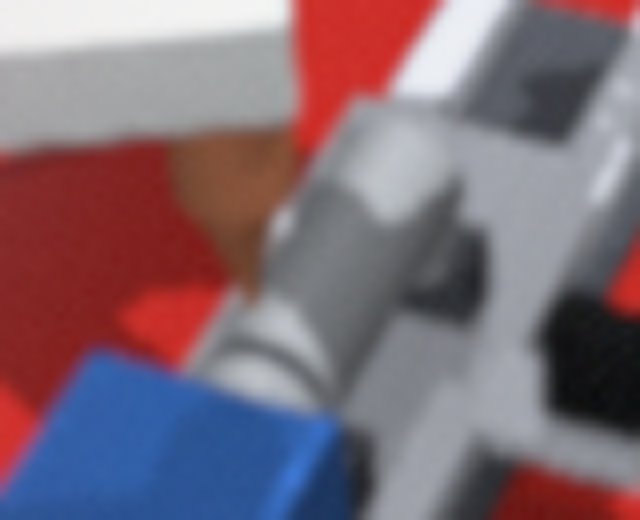

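View pics/t5.png

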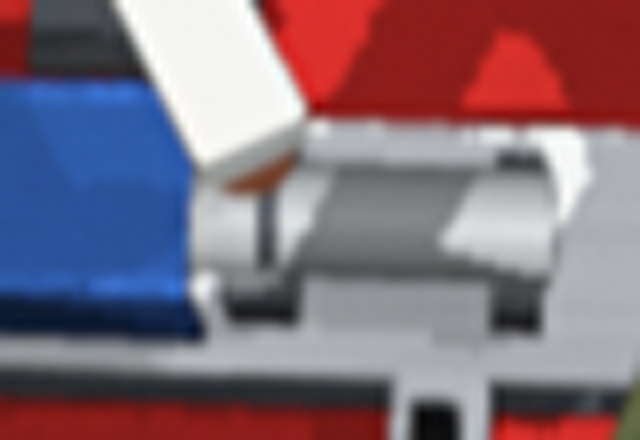

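```bash
python3 - <<'E'
from h import *
S=np.load("cal_side.npz");T=np.load("cal_top.npz")
for x0 in(592,594,596):
  for y in(114,118,122):
    th=np.radians(np.arange(-60,100,2)); ring=np.array([px(S,(x0-20*np.sin(a),y,84+20*np.cos(a))) for a in th])
    rows=[np.interp(c,ring[:,0],ring[:,1]).round(2) for c in(263.75,268.1,273.75)]
    print(x0,y,"ring rows",rows,"tip",np.round(px(S,(x0,y,128)),2),"sleeve tail sil")
print("obs ring 222.9 223.75 226.25; tip 266.25,217")
for x0 in(592,595):
 for y in(116,120): print("top",x0,y,"groove",np.round(px(T,(x0,y,105)),2),"noz wide c",np.round(px(T,(x0,y,178)),2),"r",18*504/1365, "tip",np.round(px(T,(x0,y,128)),2))
b=cv2.imread("avg_top.png"); print("groove profile rows170-174", b[169:175,276:291].mean((0,2)).round())
m=(b[:,:,2].astype(int)-b[:,:,0]>40)&(b[:,:,1]>50)&(b[:,:,2]<190); v,u=np.nonzero(m[160:172,274:292]); print(list(zip(u+274,v+160)))
E
```

```text
592 114 ring rows [np.float64(222.61), np.float64(222.87), np.float64(226.33)] tip [267.24 216.01] sleeve tail sil
592 118 ring rows [np.float64(223.6), np.float64(224.28), np.float64(228.3)] tip [266.48 217.16] sleeve tail sil
592 122 ring rows [np.float64(224.7), np.float64(225.74), np.float64(230.49)] tip [265.72 218.31] sleeve tail sil
594 114 ring rows [np.float64(222.24), np.float64(222.9), np.float64(226.95)] tip [266.48 215.78] sleeve tail sil
594 118 ring rows [np.float64(223.33), np.float64(224.36), np.float64(229.13)] tip [265.72 216.93] sleeve tail sil
594 122 ring rows [np.float64(224.51), np.float64(225.88), np.float64(231.88)] tip [264.96 218.08] sleeve tail sil
596 114 ring rows [np.float64(221.96), np.float64(222.99), np.float64(227.79)] tip [265.72 215.55] sleeve tail sil
596 118 ring rows [np.float64(223.13), np.float64(224.5), np.float64(230.56)] tip [264.96 216.7 ] sleeve tail sil
596 122 ring rows [np.float64(224.38), np.float64(226.07), np.float64(233.27)] tip [264.2  217.85] sleeve tail sil
obs ring 222.9 223.75 226.25; tip 266.25,217
top 592 116 groove [283.4
[... 304 characters left out ...]
282.21 169.6 ] noz wide c [280.09 162.87] r 6.6461538461538465 tip [281.56 167.55]
groove profile rows170-174 [197. 196. 197. 194. 196. 182. 114.  90. 137. 202. 211. 203. 185. 153.
 134.]
[(np.int64(284), np.int64(165)), (np.int64(285), np.int64(165)), (np.int64(282), np.int64(166)), (np.int64(283), np.int64(166)), (np.int64(284), np.int64(166)), (np.int64(285), np.int64(166)), (np.int64(280), np.int64(167)), (np.int64(281), np.int64(167)), (np.int64(282), np.int64(167)), (np.int64(283), np.int64(167)), (np.int64(284), np.int64(167)), (np.int64(279), np.int64(168)), (np.int64(280), np.int64(168)), (np.int64(281), np.int64(168)), (np.int64(282), np.int64(168)), (np.int64(283), np.int64(168))]
```

```bash
python3 - <<'E'
from h import *
S=np.load("cal_side.npz");T=np.load("cal_top.npz")
a=cv2.imread("avg_side.png").astype(np.float32).mean(2); t=cv2.imread("avg_top.png").astype(np.float32)
ys=np.arange(104,132,1.0); print("y",ys.astype(int))
def prof(img,C,x0,ang):
    q=np.radians(ang); P=np.array([px(C,(x0-22*np.sin(q),y,84+22*np.cos(q))) for y in ys],np.float32)
    return cv2.remap(img,P[None,:,0],P[None,:,1],cv2.INTER_LINEAR)[0].round().astype(int)
for x0 in(593,595):
  for ang in(0,20,40): print("side",x0,ang,prof(a,S,x0,ang))
for ang in(0,20): print("top",ang,prof(t.mean(2),T,593.5,ang))
for r in range(163,171): print(r,[tuple(int(c) for c in t[r,k,::-1]) for k in range(280,290)])
sd=cv2.imread("avg_side.png")
for r in range(212,221): print(r,[tuple(int(c) for c in sd[r,k,::-1]) for k in range(262,271)])
E
```

```text
y [104 105 106 107 108 109 110 111 112 113 114 115 116 117 118 119 120 121
 122 123 124 125 126 127 128 129 130 131]
side 593 0 [187 188 189 188 185 182 178 170 161 151 140 131 122 115 122 129 137 146
 157 168 175 179 182 186 185 183 181 177]
side 593 20 [169 177 183 185 186 186 180 172 163 152 140 128 116 117 122 128 138 150
 162 172 178 182 186 187 187 185 183 177]
side 593 40 [128 135 143 150 156 160 160 156 150 143 134 125 118 115 118 124 132 142
 151 159 166 169 171 171 166 161 155 147]
side 595 0 [182 182 182 182 179 175 172 166 156 146 135 126 120 114 114 122 132 141
 150 158 167 172 175 177 179 177 175 172]
side 595 20 [180 185 190 191 188 185 180 169 158 146 135 126 119 115 123 133 145 156
 167 176 183 186 189 191 190 188 185 179]
side 595 40 [146 153 160 166 167 166 164 157 148 137 126 120 116 117 123 134 144 155
 162 169 174 175 175 174 171 163 157 149]
top 0 [203 205 207 207 208 207 204 200 191 169 148 130 114  99  97 104 112 127
 147 167 177 180 184 184 184 183 185 186]
top 20 [199 209 214 218 221 219 215 212 192 169 145 127 112  95 101 110 119 146
 174 199 205 210 215 2
[... 2030 characters left out ...]
75), (122, 103, 97), (127, 123, 125), (128, 130, 134), (123, 126, 129)]
217 [(177, 80, 82), (161, 113, 117), (150, 129, 129), (137, 115, 110), (132, 105, 97), (140, 125, 123), (149, 147, 151), (149, 152, 156), (141, 144, 148)]
218 [(173, 101, 104), (155, 128, 132), (140, 132, 136), (137, 126, 126), (142, 130, 128), (153, 148, 149), (163, 164, 167), (169, 172, 177), (166, 169, 174)]
219 [(159, 118, 124), (142, 131, 137), (134, 134, 138), (139, 139, 143), (152, 152, 154), (163, 164, 168), (172, 176, 181), (179, 184, 189), (182, 186, 192)]
220 [(147, 131, 136), (133, 132, 137), (131, 136, 141), (143, 147, 151), (154, 157, 163), (166, 170, 175), (176, 180, 186), (185, 188, 194), (189, 193, 199)]
```

```bash
cat > fit.py <<'E'
from h import *
from scipy.optimize import least_squares
def rb(n): i=cv2.imread("avg_%s.png"%n).astype(float); return i[...,2]-i[...,0]
def model(C,x,y,s,K=16,o=(250,150),wh=(60,90)):
    th=np.linspace(0,2*np.pi,40); P=[]
    for z,r in((128,4),(132,4),(178,18),(213,18)):
        P+=[px(C,(x+r*np.cos(a),y+r*np.sin(a),z)) for a in th]
    H=cv2.convexHull(np.array(P,np.float32))[:,0]
    # nozzle is not convex at z=178 rim but the lower part is a cone: hull is exact enough
    I=np.zeros((wh[1]*K,wh[0]*K),np.float32)
    cv2.fillPoly(I,[np.round(((H-o+0.5)*K)*16).astype(np.int32)],1,shift=4)
    I=cv2.GaussianBlur(I,(0,0),s*K); return cv2.resize(I,wh,interpolation=cv2.INTER_AREA)
def fit(n,pix,x):
    C=np.load("cal_%s.npz"%n); D=rb(n); v=np.array([D[r,c] for r,c in pix])
    def f(p):
        M=model(C,x if x else p[4],p[0],abs(p[1])); m=np.array([M[r-150,c-250] for r,c in pix]); return p[2]*m+p[3]*(1-m)-v
    best=None
    for y0 in range(112,127,2):
      for s in(0.6,0.9,1.2):
        r=least_squares(f,[y0,s,60,-3]+([] if x else [594]),diff_step=[2e-3,.1,.05,.3]+([] if x else [5e-4]))
        if best is None or r.cost<best.cost: best=r
    print(n,x,best.x.round(2),"rms",np.sqrt(2*best.cost/len(v)).round(2))
sp=[(r,c) for r in range(213,222) for c in range(266,270)]+[(r,c) for r in range(218,222) for c in(264,265)]
tp=[(r,c) for r in(167,168,169,170) for c in range(281,290)]+[(r,c) for r in(165,166) for c in range(285,290)]+[(169,280),(170,280),(170,279),(171,279)]
for x in(592,594,596,None): fit("side",sp,x); fit("top",tp,x)
E
python3 fit.py
```

```text
Still running in the background as job /tmp/bash_jobs.1000/fed4e9519003 (pid 2119). You'll get a notice when it ends.
```

```bash
kill -- -$(cat /tmp/bash_jobs.1000/fed4e9519003/pid); cat /tmp/bash_jobs.1000/fed4e9519003/stdout
sed -i 's/K=16/K=6/; s/range(112,127,2)/(116,120)/; s/(0.6,0.9,1.2)/(0.9,)/; s/diff_step=/max_nfev=40,diff_step=/; s/(592,594,596,None)/(592,595,None)/' fit.py; sed -i 's/"rms"/"rms",flush=True) or print(/' fit.py; nproc; export OMP_NUM_THREADS=1; time timeout 200 python3 fit.py
```

```text
4  File "fit.py", line 22
    print(n,x,best.x.round(2),"rms",flush=True) or print(,np.sqrt(2*best.cost/len(v)).round(2))
                                                         ^
SyntaxError: invalid syntax

real	0m0.170s
user	0m0.067s
sys	0m0.044s
```

```bash
sed -i 's/print(,np/print(np/' fit.py; export OMP_NUM_THREADS=1; time timeout 200 python3 -u fit.py
```

```text
side 592 [121.02   1.78  41.68 -21.36] rms
9.13
top 592 [121.99   0.82  54.09  -7.41] rms
12.23
side 595 [118.49   0.97  45.28 -12.06] rms
5.24
top 595 [120.41   0.63  66.95  -6.71] rms
3.77
side None [117.52   0.96  55.31  -8.93 596.14] rms
4.21
top None [119.67   0.61  70.34  -5.95 595.9 ] rms
2.46
real	2m27.916s
user	2m25.025s
sys	0m2.118s
```

>>> {"op": "carry_out", "data": {
  "increments": [
    [[0.02,0.05,0],[0,0,0],0],
    [[0.05,0.1,-0.02],[0,0,0],0],
    [[0.07,0.15,-0.04],[0,0,0],0],
    [[0.07,0.151,-0.07],[0,0,0],0],
    [[0.07,0.151,-0.12],[0,0,0],0],
    [[0.07,0.151,-0.151],[0,0,0],0.3],
    [[0.07,0.151,-0.151],[0,0,0],0.6],
    [[0.07,0.151,-0.151],[0,0,0],0.8],
    [[0.07,0.151,-0.151],[0,0,0],0.9],
    [[0.07,0.151,-0.151],[0,0,0],1]
  ],
  "force": 30
}}

```text
t: 32.9
tool_pos: [511.5, 51.0, 59.7]
tcp_rot: [0.505, -0.493, 0.508, -0.494]
contact_force: [-0.0, -5.2, 5.1]
grip_width: 17.3
```

>>> {"op": "carry_out", "data": {
  "increments": [
    [[0,0,0],[0,0,0],1],
    [[0,0,0],[0,0,0],1]
  ]
}}

```text
t: 33.15
tool_pos: [511.5, 51.0, 59.7]
tcp_rot: [0.505, -0.493, 0.508, -0.494]
contact_force: [0.8, -3.8, -2.6]
grip_width: 17.7
```

>>> {"op": "carry_out", "data": {
  "increments": [
    [[0,0.0015,0],[0,0,0],1],
    [[0,0.003,0],[0,0,0],1],
    [[0,0.004,0],[0,0,0],1],
    [[0,0.0045,0],[0,0,0],1],
    [[0,0.005,0],[0,0,0],1]
  ],
  "force": 50
}}

```text
t: 33.78
tool_pos: [511.5, 52.3, 59.8]
tcp_rot: [0.507, -0.492, 0.508, -0.493]
contact_force: [1.1, -17.6, -2.5]
grip_width: 17.3
```

Relax, let go, retreat and check.

>>> {"op": "carry_out", "data": {
  "increments": [
    [[0,0,0],[0,0,0],1],
    [[0,0,0],[0,0,0],1]
  ]
}}

```text
t: 34.02
tool_pos: [511.5, 52.2, 59.8]
tcp_rot: [0.507, -0.492, 0.508, -0.493]
contact_force: [1.2, -4.6, -2.1]
grip_width: 17.6
```

>>> {"op": "carry_out", "data": {
  "increments": [
    [[0,0,0],[0,0,0],0.7],
    [[0,0,0],[0,0,0],0.4],
    [[0,0,0],[0,0,0],0],
    [[0,0,0],[0,0,0],0],
    [[0,0,0.03],[0,0,0],0],
    [[0,0,0.08],[0,0,0],0],
    [[-0.02,-0.03,0.12],[0,0,0],0],
    [[-0.05,-0.07,0.14],[0,0,0],0],
    [[-0.06,-0.11,0.15],[0,0,0],0],
    [[-0.07,-0.15,0.15],[0,0,0],0]
  ]
}}

```text
t: 35.28
tool_pos: [441.6, -99.0, 211.3]
tcp_rot: [0.506, -0.49, 0.509, -0.494]
contact_force: [1.3, 0.4, -0.0]
grip_width: 85.4
```

```bash
python3 - <<'E'
from h import *
im={"side":[],"top":[]}; acc={}; C={}
for k in range(4):
  for n in im:
    p=bot.read_camera(n); im[n].append(p["img"].astype(np.float32)); C[n]=p
    for q in("sleeve","nozzle_tip","hood_mouth"):
        for d in bot.tip_of(q,p)[:3]:
            X=w(p,d["location"])
            if 480<X[0]<640 and abs(X[1])<190: acc.setdefault((n,q),[]).append(X)
for k,v in acc.items(): print(k,len(v),np.median(v,0).round(1))
ys=np.arange(104,132,1.0); print(ys.astype(int))
for n,x0,a in(("side",595,0),("side",595,20),("top",594,0),("top",594,20)):
    q=np.radians(a); P=np.array([px(C[n],(x0-22*np.sin(q),y,84+22*np.cos(q))) for y in ys],np.float32)
    print(n,a,cv2.remap(np.mean(im[n],0).mean(2),P[None,:,0],P[None,:,1],1)[0].round().astype(int))
s=bot.observe(); print(s["t"],s["tool_pos"],s["contact_force"])
A=[np.mean(im[n],0)[r0:r0+60,c0:c0+75,::-1] for n,r0,c0 in(("side",183,240),("top",143,255))]
cv2.imwrite("pics/f6.png",np.hstack([cv2.resize(i,None,fx=5.2,fy=5.2,interpolation=2) for i in A]).clip(0,255).astype(np.uint8))
E
```

```text
('side', 'nozzle_tip') 6 [595.2 117.2 125.1]
('side', 'hood_mouth') 5 [594.2 142.6  83.2]
('top', 'nozzle_tip') 5 [592.6 123.5 130.4]
('top', 'hood_mouth') 4 [593.3 148.3  88.4]
('side', 'sleeve') 3 [595.  118.9  85.9]
('top', 'sleeve') 1 [590.2 119.9  85.2]
[104 105 106 107 108 109 110 111 112 113 114 115 116 117 118 119 120 121
 122 123 124 125 126 127 128 129 130 131]
side 0 [176 178 180 182 181 179 178 174 167 160 152 141 131 122 116 118 120 123
 133 143 154 161 167 171 176 176 175 174]
side 20 [163 172 180 186 187 187 186 179 172 163 152 140 129 120 121 124 130 140
 152 163 173 179 184 188 189 188 186 182]
top 0 [196 201 204 205 206 206 204 203 197 185 173 157 137 118 106 102  98 104
 118 131 143 154 166 171 172 176 177 180]
top 20 [147 158 171 188 205 211 214 217 209 199 188 167 143 119 112 106 101 117
 134 152 170 189 206 209 213 216 215 213]
36.875 [441.45993603 -97.81703386 209.80722048] [-0.19096713  0.25145824  1.07769924]
```

View pics/f6.png

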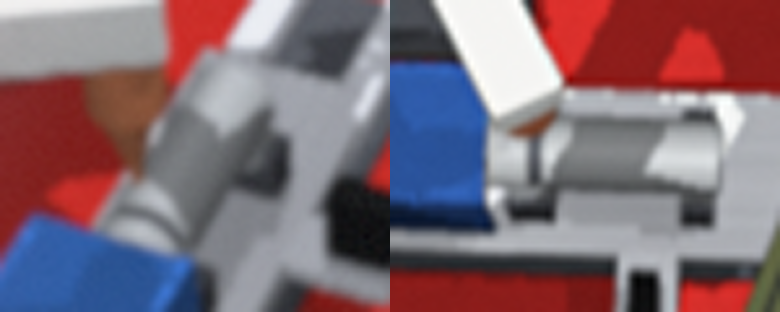

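```bash
python3 -c "
from workcell import bot
print(bot.finish_job())"
```

```text
the job is handed in; nothing more can be done
None
```

I pushed the sleeve home against its stop, slid the carriage so the groove sits under the nozzle tip, let go and handed the job in at about 37 s.

- **Sleeve home:** I pushed on the sleeve's tail with shut fingers and felt for the stop through the base joint's torque, because the wrist force reading was too noisy. Friction was steady at about 2 N. The plunger's spring showed in a reading taken 4 mm before the stop went solid at TCP y = -58.7, which fits its 6 mm stroke. I pressed to about 5 N in all, short of the roughly 8 N on top of friction that would knock the stop back.
- **Carriage:** I dragged it by the handle about 56 mm, against about 18 N. I let go and measured, then took hold again and moved it another 1.2 mm.
- **Groove under nozzle:** The final groove position is y ≈ 118.3 from the side camera and 119.0 from the top camera. My fits put the nozzle at 117.5 and 119.7, so the groove is within about 1 mm in both views.
- **What disagreed:** In the last look the trained networks put the nozzle at 117.2 (side) and 123.5 (top), with the sleeve at 118.9 and 119.9. The two cameras differ by 2 mm on the nozzle in my fits, and by more in the networks' readings, so expect 1 to 2 mm of uncertainty.
- **Still home after the slide:** The groove moved 1.3 mm with the carriage's 1.2 mm in the last nudge. The hood-to-groove spacing looked unchanged in the last picture, to about 1.5 mm. I could not see the plunger or stop themselves.
- **Other things in the scene:** The arm was clear of everything at the end. I kept clear of the laser head and bystanders, but did not check them individually in the last pictures.

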